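# Pack the capsules from the stand into the travel caddy

### The job

Move the four colour-capped aluminium capsules from the wooden stand into the grey travel caddy, one to a pocket, keeping the same order counted from the orange end: the capsule that stands next to the stand's orange end goes into the pocket next to the caddy's orange end, and so on down the row. Keep every capsule upright all the way and leave it standing on the floor of its pocket.

Things in the scene. Friction and masses are not known exactly. Their poses are not given: they have to be found in the camera images.
- stand: The old stand: fixed low birch board 100 x 284 mm, 12 mm thick, with an upright cheek 12 mm thick and 57 mm high above the table at each end: the +y end cheek is orange, the -y one dark wood. Origin: centre of the underside; y runs along the row (towards the orange end), x across it, z up. The four coasters lie on the board (12 mm up) at y = +96, +32, -32, -96 mm, x = 0. Long sides are open.
- caddy: The travel caddy: fixed translucent grey plastic tray, 68 x 272 mm, 45 mm high, with four square pockets in a row, each 60 mm by 60 mm inside (walls and dividers 4 mm, floor 4 mm thick), centred at y = -96, -32, +32, +96 mm, x = 0. Its -y end wall is orange (16 mm thick), the other walls grey. Origin: on the underside, below the middle of the row of pockets; y runs along the row (away from the orange end), x across it, z up.
- capsule_red: Loose upright screw-top aluminium storage capsule with a red cap: body 38 mm diameter, 70 mm high, cap 40 mm diameter, 25 mm high (95 mm in all), about 0.1 kg. It starts on the red coaster. Origin: centre of the underside; z along its axis, up.
- capsule_yellow: Loose upright screw-top aluminium storage capsule with a yellow cap: body 38 mm diameter, 70 mm high, cap 40 mm diameter, 25 mm high (95 mm in all), about 0.1 kg. It starts on the yellow coaster. Origin: centre of the underside; z along its axis, up.
- capsule_blue: Loose upright screw-top aluminium storage capsule with a blue cap: body 38 mm diameter, 70 mm high, cap 40 mm diameter, 25 mm high (95 mm in all), about 0.1 kg. It starts on the blue coaster. Origin: centre of the underside; z along its axis, up.
- capsule_green: Loose upright screw-top aluminium storage capsule with a green cap: body 38 mm diameter, 70 mm high, cap 40 mm diameter, 25 mm high (95 mm in all), about 0.1 kg. It starts on the green coaster. Origin: centre of the underside; z along its axis, up.
- coaster_red: Fixed flat red coaster, 52 mm square, 3 mm thick, on the stand under the red-capped capsule at the start; it stays on the stand and so still shows that capsule's old place. Origin: centre of the underside; axes parallel to the stand's.
- coaster_yellow: Fixed flat yellow coaster, 52 mm square, 3 mm thick, on the stand under the yellow-capped capsule at the start; it stays on the stand and so still shows that capsule's old place. Origin: centre of the underside; axes parallel to the stand's.
- coaster_blue: Fixed flat blue coaster, 52 mm square, 3 mm thick, on the stand under the blue-capped capsule at the start; it stays on the stand and so still shows that capsule's old place. Origin: centre of the underside; axes parallel to the stand's.
- coaster_green: Fixed flat green coaster, 52 mm square, 3 mm thick, on the stand under the green-capped capsule at the start; it stays on the stand and so still shows that capsule's old place. Origin: centre of the underside; axes parallel to the stand's.

How it is judged:
At the end, for the whole second after the job is handed in: Each capsule stands in the caddy pocket of the same rank from the orange end as its coaster has on the stand: within 15 mm of the pocket centre along and across the row, underside less than 10 mm above the caddy underside, upright within 0.12 rad, at rest and released (((y of coaster_red in the frame of stand between 0.076 and 0.116 m and y of capsule_red in the frame of caddy between -0.111 and -0.081 m) or (y of coaster_red in the frame of stand between 0.012 and 0.052 m and y of capsule_red in the frame of caddy between -0.047 and -0.017 m) or (y of coaster_red in the frame of stand between -0.052 and -0.012 m and y of capsule_red in the frame of caddy between 0.017 and 0.047 m) or (y of coaster_red in the frame of stand between -0.116 and -0.076 m and y of capsule_red in the frame of caddy between 0.081 and 0.111 m)) and x of capsule_red in the frame of caddy between -0.015 and 0.015 m and z of each of capsule_red, capsule_yellow, capsule_blue, capsule_green in the frame of caddy below 0.01 m and angle between each of capsule_red, capsule_yellow, capsule_blue, capsule_green's own z axis and vertical below 0.12 rad and linear speed of each of capsule_red, capsule_yellow, capsule_blue, capsule_green below 0.02 m/s and angular speed of each of capsule_red, capsule_yellow, capsule_blue, capsule_green below 0.2 rad/s and contact force between each of capsule_red, capsule_yellow, capsule_blue, capsule_green and the fingers below 0.05 N and ((y of coaster_yellow in the frame of stand between 0.076 and 0.116 m and y of capsule_yellow in the frame of caddy between -0.111 and -0.081 m) or (y of coaster_yellow in the frame of stand between 0.012 and 0.052 m and y of capsule_yellow in the frame of caddy between -0.047 and -0.017 m) or (y of coaster_yellow in the frame of stand between -0.052 and -0.012 m and y of capsule_yellow in the frame of caddy between 0.017 and 0.047 m) or (y of coaster_yellow in the frame of stand between -0.116 and -0.076 m and y of capsule_yellow in the frame of caddy between 0.081 and 0.111 m)) and x of capsule_yellow in the frame of caddy between -0.015 and 0.015 m and ((y of coaster_blue in the frame of stand between 0.076 and 0.116 m and y of capsule_blue in the frame of caddy between -0.111 and -0.081 m) or (y of coaster_blue in the frame of stand between 0.012 and 0.052 m and y of capsule_blue in the frame of caddy between -0.047 and -0.017 m) or (y of coaster_blue in the frame of stand between -0.052 and -0.012 m and y of capsule_blue in the frame of caddy between 0.017 and 0.047 m) or (y of coaster_blue in the frame of stand between -0.116 and -0.076 m and y of capsule_blue in the frame of caddy between 0.081 and 0.111 m)) and x of capsule_blue in the frame of caddy between -0.015 and 0.015 m and ((y of coaster_green in the frame of stand between 0.076 and 0.116 m and y of capsule_green in the frame of caddy between -0.111 and -0.081 m) or (y of coaster_green in the frame of stand between 0.012 and 0.052 m and y of capsule_green in the frame of caddy between -0.047 and -0.017 m) or (y of coaster_green in the frame of stand between -0.052 and -0.012 m and y of capsule_green in the frame of caddy between 0.017 and 0.047 m) or (y of coaster_green in the frame of stand between -0.116 and -0.076 m and y of capsule_green in the frame of caddy between 0.081 and 0.111 m)) and x of capsule_green in the frame of caddy between -0.015 and 0.015 m); the robot touches nothing.
It fails at once if a capsule is tipped over (more than 0.7 rad from upright) (angle between any of capsule_red, capsule_yellow, capsule_blue, capsule_green's own z axis and vertical above 0.7 rad).
It also fails if it takes over 107 s, if anything falls off the work surface, if the arm or the gripper's body presses on something with over 40 N, if the wrist force passes 120 N, or if a joint passes its speed limit or range.

### The arm

A 6-joint arm with a two-finger parallel gripper is mounted at the origin on the work surface. World frame = base frame: x ahead of the robot, y to its left, z up, the work surface at z = 0. Lengths are in m, angles in rad, forces in N, time in s.
With the tool pointing down it reaches from about 0.275 to 0.85 m from the base axis. Payload 19 kg.
Tool frame: the origin (TCP) lies at the very end of the fingers, on their centre line; the grasp point (between the pads) lies 19 mm behind it; z points along the fingers, y is the line along which they close (so a half turn about z gives the same grasp; the last joint's range is limited). The gripper opens to 85 mm and grips with 20 to 120 N. Pads are 22 mm wide; open, the fingers measure 114 mm over their backs; the gripper's body (76 mm by 85 mm) begins 54 mm behind the grasp point. The pads swing forward as they close: fully open they stand 13 mm farther back than shut.
Start: joints at [1.075, 0.15, 1.437, -0, 1.554, -0.134], TCP at [0.204, 0.538, 0.231] pointing down, gripper open.
Joint ranges: [-2.8, 2.8], [-0.68, 2.1], [0.12, 2.68], [-1.39, 4.53], [0.16, 2.79], [-2.81, 2.81]. Speed limits (rad/s): [1.89, 1.89, 2.22, 3.01, 3.01, 3.01].

### API

Orientations are given as a unit quaternion [w, x, y, z].
In Python, from bench import ctrl gives the robot as it stands.
- The arm moves only by the tool drive_tool, never from a script. Its argument "commands" is a list of rows, each a list of 7 numbers: the turn, a rotation vector about the tool's x, y, z in rad, then the shift along the tool's x, y, z in m, then the opening in per cent of the stroke, from 0 (shut) to 100 (fully open). In form: [[wx, wy, wz, x, y, z, grip], ...]. A call has 1 to 20 rows; each row is the pose to reach, as a shift and turn from the pose commanded when the call began, along the tool's axes at that moment; what a row does not reach only later rows make up. A row lasts 1/10 s, in which the tool goes at most 50 mm and 8.59 degrees, less where a joint would pass 70% of its speed; a pose out of reach is approached as far as the arm can. A call with a gripper value outside its range is refused whole. The fingers move at their own pace and stop on an object; "force" is the grip in N (left out, the last holds). Time passes only in rows, so rows that repeat a pose let the fingers close. It gives the time, the measured TCP pose, the force, the opening and the grip force at its end, in the units of the state.
- ctrl.read_state(): the state, without advancing time (a new reading comes with each control period).
- ctrl.read_camera(name): name is "scene" or "side" or "wrist"; returns the picture (480x640x3 uint8, red, green, blue); there is no depth.
- ctrl.camera_info(name): a dict with "fov_y" (degrees; the focal length in pixels is half the picture's height over the tangent of half this angle, whatever the lens; pixels are square), "cx", "cy" (the principal point, pixels), "distortion" ([k1, k2, p1, p2, k3] as OpenCV has them; the pictures are not rectified), "R" (3x3) and "t" (3): a world point X has camera coordinates R X + t. Camera axes: x right, y down, z forward; pixel columns grow to the right and rows downward; lengths in m; the calibration is good to about 2 mm. A picture is of the moment at which its call begins: read the wrist's pose just before it. camera_info takes no time and is no camera call; for the wrist camera it gives the pose at the moment of the call.
- ctrl.close_job(): hands the job in; it is judged then, once.
The state is a dict: "t": time; "joint_positions": joint angles; "dq": joint speeds; "joint_torque": joint torques, N m; "position": TCP position; "tcp_rot": TCP orientation; "ft_force": force on the tool from outside, world axes, zero at the start; "torque": the same for the moment, N m; "grip_width": opening from 0.0 (shut) to 1.0 (fully open); "grasp_force": force on a finger pad.
Only numpy, scipy, OpenCV 4.12 (cv2) and the standard library are available. Lean on these libraries where they do the work, as an engineer would, in place of code of your own. Each camera call takes 0.05 s, during which the arm holds its last target. There are 200 camera calls.

## Working session

There is one attempt and no reset: what is moved stays moved. The work goes in short steps, Python scripts to look and compute and a tool call to move; the robot and the scene stay as the last step left them, time stands still between calls to the robot, and variables do not carry over. Pictures are saved under pics/ and viewed, at most 14 in all, crops included, and the job is handed in when it is done.

Besides the shell and the picture viewer there is one more tool, called as name(argument=value, ...), one argument or row to a line, values as JSON. drive_tool: Moves the arm, as the interface text tells. Its arguments: {"type":"object","properties":{"commands":{"type":"array","items":{"type":"array","items":{"type":"number"}}},"force":{"type":"number"}},"required":["commands"]}

```bash
mkdir -p pics; python3 - <<'E'
from bench import ctrl
import cv2
s=ctrl.read_state();print({k:s[k] for k in('t','position','tcp_rot','grip_width','ft_force')})
for n in('scene','side'):
    i=ctrl.camera_info(n);print(n,i)
    cv2.imwrite(f'pics/{n}0.png',ctrl.read_camera(n)[:,:,::-1])
E
```

```text
{'t': 0.0, 'position': array([0.20342778, 0.53755492, 0.23068046]), 'tcp_rot': array([-1.84561334e-04,  1.79914926e-01,  9.83681984e-01, -5.83573069e-04]), 'grip_width': 0.9999344408284748, 'ft_force': array([ 0.36823381, -0.08497   ,  0.73716351])}
scene {'fov_y': 44.92222204649913, 'cx': 325.28723813180125, 'cy': 233.28883674329794, 'distortion': array([-0.0524149,  0.       ,  0.       ,  0.       ,  0.       ]), 'R': array([[-0.47163957,  0.88155425, -0.02045039],
       [ 0.59380411,  0.30037464, -0.74643938],
       [-0.65188403, -0.36419387, -0.66513911]]), 't': array([ 0.25279287, -0.28359458,  1.30712281])}
side {'fov_y': 43.42501603878575, 'cx': 319.6643288750409, 'cy': 235.40236991824273, 'distortion': array([-0.09974432,  0.        ,  0.        ,  0.        ,  0.        ]), 'R': array([[ 0.98309142, -0.18230174, -0.01724335],
       [-0.15082892, -0.75275946, -0.64078377],
       [ 0.1038359 ,  0.63254982, -0.76752774]]), 't': array([-0.52527114,  0.10982917,  1.13048812])}
```

View pics/scene0.png

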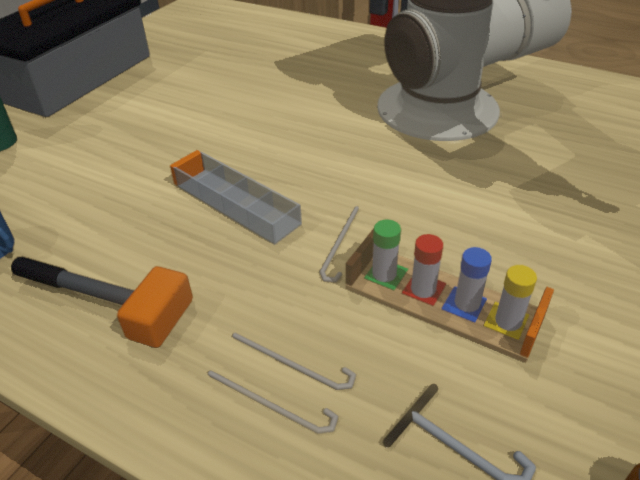

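View pics/side0.png

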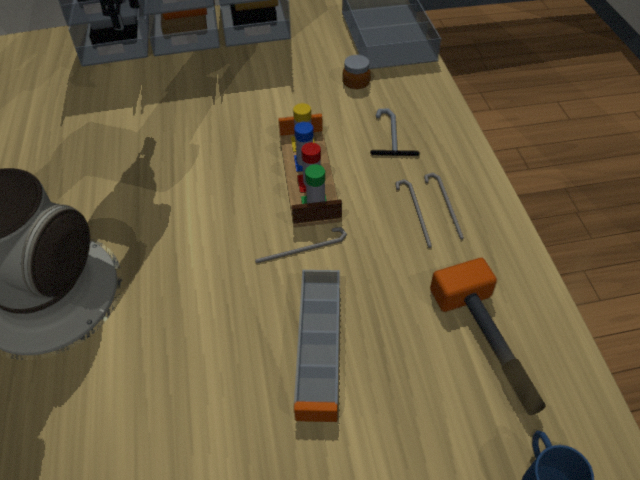

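Scene: the stand is at right, with caps at green (387,233), red (428,249), blue (476,262), yellow (519,280) and its orange cheek next to yellow at (540,320). The caddy is at (235,195) with its orange end at (187,168). The side view agrees, with the caddy rim corners at about (303,271), (339,272), (338,404), (296,404).

```bash
cat > h.py <<'E'
from bench import ctrl
import cv2, numpy as np
from scipy.spatial.transform import Rotation as Ro
def K(i):
    f=240/np.tan(np.radians(i['fov_y']/2)); return np.array([[f,0,i['cx']],[0,f,i['cy']],[0,0,1]])
def rays(i,px):
    u=cv2.undistortPoints(np.array(px,float).reshape(-1,1,2),K(i),i['distortion']).reshape(-1,2)
    return -i['R'].T@i['t'], np.c_[u,np.ones(len(u))]@i['R']
def plane(i,px,z):
    c,d=rays(i,px); return c+d*((z-c[2])/d[:,2])[:,None]
def proj(i,X):
    return cv2.projectPoints(np.array(X,float).reshape(-1,1,3),cv2.Rodrigues(i['R'])[0],i['t'],K(i),i['distortion'])[0].reshape(-1,2)
def tri(pairs):  # [(info,px)]
    A=np.zeros((3,3));b=np.zeros(3)
    for i,p in pairs:
        c,d=rays(i,[p]);d=d[0]/np.linalg.norm(d[0]);P=np.eye(3)-np.outer(d,d);A+=P;b+=P@c
    return np.linalg.solve(A,b)
HUE=dict(red=(0,5,170),orange=(6,19),yellow=(22,32),green=(45,80),blue=(100,130))
def mask(img,c,smin=150,vmin=60):
    h=cv2.cvtColor(img,cv2.COLOR_RGB2HSV);H,S,V=cv2.split(h)
    m=((H>=HUE[c][0])&(H<=HUE[c][1]))|((H>=170)if c=='red' else False)
    return (m&(S>smin)&(V>vmin)).astype(np.uint8)
def blobs(img,c,**k):
    n,l,s,ce=cv2.connectedComponentsWithStats(mask(img,c,**k))
    return sorted([(int(s[j,4]),ce[j].round(1).tolist(),s[j,:4].tolist()) for j in range(1,n) if s[j,4]>60],reverse=True)
def tcp():
    s=ctrl.read_state();return s['position'],Ro.from_quat(s['tcp_rot'],scalar_first=True)
E
python3 - <<'E'
from h import *
im={n:cv2.imread(f'pics/{n}0.png')[:,:,::-1].copy() for n in('scene','side')}
I={n:ctrl.camera_info(n) for n in im}
for c in('yellow','blue','red','green'):
    bl={n:[b for b in blobs(im[n],c) if (b[1][0]>350 if n=='scene' else b[1][0]<400 and 90<b[1][1]<220)][:2] for n in im}
    print(c,bl); print(tri([(I[n],bl[n][0][1]) for n in im]))
print(plane(I['side'],[(303,271),(339,272),(338,404),(296,404)],.045))
p,R=tcp();print(R.as_matrix().round(3));w=ctrl.camera_info('wrist');print(w, (w['R']@R.as_matrix()).round(3),'cam in tool',R.inv().apply(-w['R'].T@w['t']-p))
E
```

```text
yellow {'scene': [(813, [520.0, 280.5], [505, 265, 32, 32]), (425, [502.5, 323.8], [484, 302, 45, 38])], 'side': [(283, [301.8, 112.0], [293, 103, 18, 19]), (61, [293.1, 143.4], [291, 136, 5, 16])]}
[0.55357972 0.30626263 0.0997366 ]
blue {'scene': [(80, [454.7, 310.1], [446, 304, 19, 12])], 'side': [(266, [303.3, 130.6], [295, 122, 18, 20])]}
[0.57190625 0.25331453 0.06118717]
red {'scene': [(429, [429.7, 245.3], [416, 235, 27, 29]), (269, [382.8, 16.3], [371, 0, 22, 27])], 'side': [(252, [310.6, 150.9], [302, 142, 19, 22]), (91, [301.2, 183.6], [298, 175, 8, 17])]}
[0.54926534 0.1753963  0.10419673]
green {'scene': [], 'side': [(216, [314.6, 171.5], [305, 165, 20, 14])]}Traceback (most recent call last):
  File "<stdin>", line 6, in <module>
IndexError: list index out of range
```

```bash
python3 - <<'E'
from h import *
im={n:cv2.imread(f'pics/{n}0.png')[:,:,::-1].copy() for n in('scene','side')}
I={n:ctrl.camera_info(n) for n in im}
P=[]
for c in('yellow','blue','red','green'):
    bl={n:[b for b in blobs(im[n],c,smin=110,vmin=40) if (b[1][0]>350 and 200<b[1][1]<400 if n=='scene' else b[1][0]<400 and 90<b[1][1]<220)][:2] for n in im}
    # top of bounding box-based: use bbox centre of top cap
    b={n:min(v,key=lambda q:q[1][1]) for n,v in bl.items()}
    X=tri([(I[n],b[n][1]) for n in im]);P.append(X);print(c,b,X.round(4))
P=np.array(P);print(np.diff(P,axis=0).round(4))
print(plane(I['side'],[(303,271),(339,272),(338,404),(296,404)],.045))
p,R=tcp();print(R.as_matrix().round(3));w=ctrl.camera_info('wrist');print(w, (w['R']@R.as_matrix()).round(3),'cam in tool',R.inv().apply(-w['R'].T@w['t']-p))
E
```

```text
yellow {'scene': (884, [519.9, 280.5], [504, 264, 33, 34]), 'side': (316, [301.8, 111.4], [292, 102, 20, 20])} [0.554  0.3065 0.1007]
blue {'scene': (526, [477.7, 259.8], [463, 248, 28, 30]), 'side': (327, [303.5, 131.4], [294, 122, 19, 20])} [0.5451 0.2432 0.101 ]
red {'scene': (436, [429.8, 245.6], [416, 235, 27, 30]), 'side': (350, [310.4, 152.5], [301, 142, 20, 22])} [0.548  0.1746 0.1015]
green {'scene': (545, [387.5, 232.6], [374, 220, 26, 28]), 'side': (379, [314.7, 174.9], [305, 164, 20, 23])} [0.546  0.1099 0.0995]
[[-0.0089 -0.0632  0.0003]
 [ 0.0029 -0.0686  0.0006]
 [-0.002  -0.0647 -0.002 ]]
[[ 0.48995538 -0.07678269  0.045     ]
 [ 0.55383874 -0.09177851  0.045     ]
 [ 0.50078031 -0.34179191  0.045     ]
 [ 0.43645424 -0.32936736  0.045     ]]
[[-0.935  0.354 -0.   ]
 [ 0.354  0.935 -0.001]
 [ 0.    -0.001 -1.   ]]
{'fov_y': 66.70893370445904, 'cx': 321.09709193006387, 'cy': 235.2720195018378, 'distortion': array([0.01632259, 0.        , 0.        , 0.        , 0.        ]), 'R': array([[ 0.35304893,  0.93560391, -0.00133485],
       [ 0.8886321 , -0.33487711,  0.31335334],
       [ 0.2927276 , -0.11181525, -0.94963567]]), 't': array([-0.57409466, -0.03997572,  0.38080453])} [[ 0.001  1.     0.   ]
 [-0.95   0.001 -0.313]
 [-0.313  0.     0.95 ]] cam in tool [ 0.08195528 -0.00042239 -0.14261281]
```

drive_tool(
  commands=[
    [0,0,1.209,-0.44,-0.186,-0.07,100],
    [0,0,1.209,-0.44,-0.186,-0.07,100],
    [0,0,1.209,-0.44,-0.186,-0.07,100],
    [0,0,1.209,-0.44,-0.186,-0.07,100],
    [0,0,1.209,-0.44,-0.186,-0.07,100],
    [0,0,1.209,-0.44,-0.186,-0.07,100],
    [0,0,1.209,-0.44,-0.186,-0.07,100],
    [0,0,1.209,-0.44,-0.186,-0.07,100],
    [0,0,1.209,-0.44,-0.186,-0.07,100],
    [0,0,1.209,-0.44,-0.186,-0.07,100],
    [0,0,1.209,-0.44,-0.186,-0.07,100],
    [0,0,1.209,-0.44,-0.186,-0.07,100],
    [0,0,1.209,-0.44,-0.186,-0.07,100],
    [0,0,1.209,-0.44,-0.186,-0.07,100],
    [0,0,1.209,-0.44,-0.186,-0.07,100],
    [0,0,1.209,-0.44,-0.186,-0.07,100],
  ],
)

```text
t: 1.7
position: [0.5489, 0.2086, 0.3014]
tcp_rot: [0.0, 0.707, 0.707, 0.0]
ft_force: [-0.6, 0.4, 0.0]
grip_width: 1.001
grasp_force: 0.0
```

```bash
python3 - <<'E'
from h import *
p,R=tcp();i=ctrl.camera_info('wrist');im=ctrl.read_camera('wrist')
cv2.imwrite('pics/w1.png',im[:,:,::-1]);np.savez('w1.npz',p=p,q=R.as_quat(scalar_first=True),**i)
print(p,R.as_matrix().round(3))
for c in('yellow','blue','red','green','orange'): print(c,blobs(im,c,smin=110,vmin=40)[:3])
E
```

```text
[0.54885749 0.20855659 0.30141748] [[-0.001  1.     0.   ]
 [ 1.     0.001 -0.   ]
 [-0.     0.    -1.   ]]
yellow [(2457, [323.4, 99.3], [300, 70, 49, 58]), (195, [124.4, 196.6], [119, 177, 13, 47]), (162, [134.9, 248.8], [127, 229, 15, 41])]
blue [(2052, [320.1, 163.1], [297, 138, 47, 53])]
red [(2084, [318.9, 226.1], [297, 193, 45, 66])]
green [(1338, [318.2, 295.5], [299, 274, 40, 43]), (265, [300.2, 261.0], [296, 243, 12, 38])]
orange [(12394, [320.0, 157.4], [271, 46, 108, 268]), (2361, [628.7, 370.2], [607, 290, 33, 140]), (159, [514.5, 458.0], [508, 450, 13, 17])]
```

View pics/w1.png

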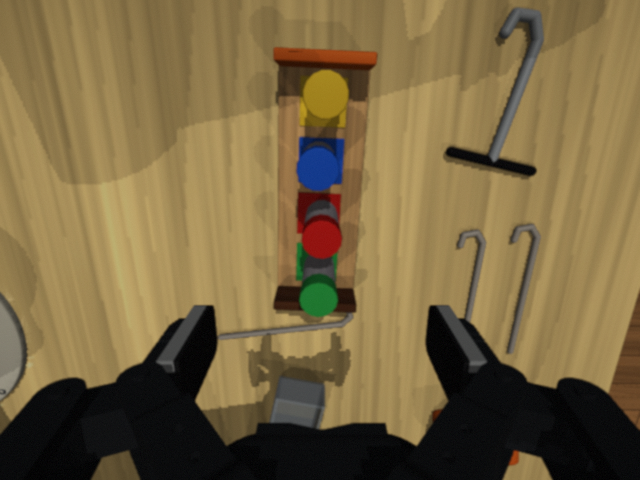

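Wrist view over the stand. The cap-top discs are at yellow (326,94), blue (319,168), red (322,238), green (319,297). The orange cheek is next to yellow. The caddy's far end shows at (300,400).

```bash
python3 - <<'E'
from h import *
i=ctrl.camera_info('wrist')
im=cv2.imread('pics/w1.png')[:,:,::-1].copy()
print(plane(i,[(326,94),(319,168),(322,238),(319,297)],.11).round(4))
for c,(x,y) in dict(yellow=(326,94),blue=(319,168),red=(322,238),green=(319,297)).items():
    V=cv2.cvtColor(im,cv2.COLOR_RGB2HSV)[:,:,2]
    m=mask(im,c,smin=110,vmin=40)*(V>0.85*V[y,x]).astype(np.uint8)
    n,l,s,ce=cv2.connectedComponentsWithStats(m);k=l[y,x];print(c,s[k],ce[k].round(1),plane(i,[ce[k]],.11).round(4))
E
```

```text
[[0.5515 0.3056 0.11  ]
 [0.5455 0.243  0.11  ]
 [0.5484 0.1758 0.11  ]
 [0.5455 0.1121 0.11  ]]
yellow [ 300   70   48   56 1817] [323.5  95.2] [[0.5493 0.3046 0.11  ]]
blue [ 297  140   46   50 1478] [319.1 167.7] [[0.5456 0.2433 0.11  ]]
red [ 302  221   40   37 1123] [321.4 238.9] [[0.5477 0.1749 0.11  ]]
green [300 283  37  34 947] [318.1 299.7] [[0.5446 0.1091 0.11  ]]
```

drive_tool(
  commands=[
    [0,0,0.2,-0.33,-0.04,-0.03,100],
    [0,0,0.2,-0.33,-0.04,-0.03,100],
    [0,0,0.2,-0.33,-0.04,-0.03,100],
    [0,0,0.2,-0.33,-0.04,-0.03,100],
    [0,0,0.2,-0.33,-0.04,-0.03,100],
    [0,0,0.2,-0.33,-0.04,-0.03,100],
    [0,0,0.2,-0.33,-0.04,-0.03,100],
    [0,0,0.2,-0.33,-0.04,-0.03,100],
    [0,0,0.2,-0.33,-0.04,-0.03,100],
    [0,0,0.2,-0.33,-0.04,-0.03,100],
    [0,0,0.2,-0.33,-0.04,-0.03,100],
  ],
)

```text
t: 2.85
position: [0.5094, -0.1208, 0.3313]
tcp_rot: [-0.0, 0.774, 0.634, -0.0]
ft_force: [0.2, 0.7, 0.4]
grip_width: 1.0
grasp_force: 0.0
```

```bash
python3 - <<'E'
from h import *
p,R=tcp();i=ctrl.camera_info('wrist');im=ctrl.read_camera('wrist')
cv2.imwrite('pics/w2.png',im[:,:,::-1])
print(p,R.as_matrix().round(3))
print(blobs(im,'orange',smin=150,vmin=60)[:3])
E
```

```text
[ 0.50937275 -0.12083454  0.33129382] [[ 0.197  0.98  -0.   ]
 [ 0.98  -0.197  0.   ]
 [ 0.    -0.    -1.   ]]
[(5918, [548.2, 166.0], [484, 130, 118, 78]), (1118, [320.8, 338.9], [296, 326, 50, 26])]
```

View pics/w2.png

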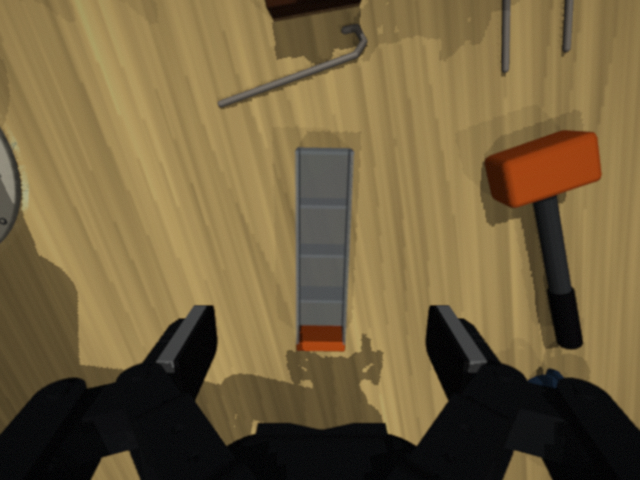

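Wrist view of the caddy. The far rim runs (297,149)–(352,149), the divider tops are at about rows 204, 256 and 300, and the orange wall's outer top edge is at row 351, columns 297–345.

```bash
python3 - <<'E'
from h import *
i=ctrl.camera_info('wrist')
im=cv2.imread('pics/w2.png'); 
P=plane(i,[(297,149),(352,149),(297,351),(345,351),(298,204),(350,204),(298,256),(348,256),(298,300),(347,300)],.045).reshape(-1,2,3)
M=P.mean(1);print(M.round(4), np.linalg.norm(P[:,1]-P[:,0],axis=1).round(4))
yc=np.array([.130,-.142,.064,0,-.064])
u=(M[0]-M[1]);print('len',np.linalg.norm(u),'yaw',-np.arctan2(u[0],u[1]))
u/=np.linalg.norm(u);o=(M-yc[:,None]*u);print('origins',o.round(4));o=o.mean(0)
for y in(-.096,-.032,.032,.096):print((o+y*u).round(4))
c=cv2.resize(im[130:370,270:380],None,fx=2.5,fy=2.5,interpolation=2);cv2.imwrite('pics/w2c.png',c)
E
```

```text
[[ 0.52   -0.0795  0.045 ]
 [ 0.4625 -0.3463  0.045 ]
 [ 0.5069 -0.1428  0.045 ]
 [ 0.4926 -0.2086  0.045 ]
 [ 0.4799 -0.2694  0.045 ]] [0.0631 0.0664 0.0627 0.0632 0.0645]
len 0.2730023842765325 yaw -0.21224266154809254
origins [[ 0.4926 -0.2065  0.045 ]
 [ 0.4924 -0.2075  0.045 ]
 [ 0.4934 -0.2054  0.045 ]
 [ 0.4926 -0.2086  0.045 ]
 [ 0.4934 -0.2069  0.045 ]]
[ 0.4726 -0.3008  0.045 ]
[ 0.4861 -0.2383  0.045 ]
[ 0.4996 -0.1757  0.045 ]
[ 0.5131 -0.1131  0.045 ]
```

View pics/w2c.png

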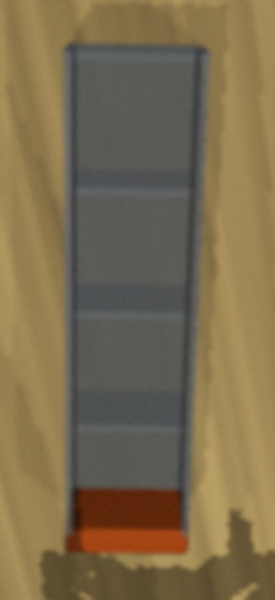

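drive_tool(
  commands=[
    [0,0,0,0.426,-0.043,0.1,100],
    [0,0,0,0.426,-0.043,0.1,100],
    [0,0,0,0.426,-0.043,0.1,100],
    [0,0,0,0.426,-0.043,0.1,100],
    [0,0,0,0.426,-0.043,0.1,100],
    [0,0,0,0.426,-0.043,0.1,100],
    [0,0,0,0.426,-0.043,0.1,100],
    [0,0,0,0.426,-0.043,0.1,100],
    [0,0,0,0.426,-0.043,0.1,100],
    [0,0,0,0.426,-0.043,0.1,100],
    [0,0,0,0.426,-0.043,0.12,100],
    [0,0,0,0.426,-0.043,0.14,100],
  ],
)

```text
t: 4.1
position: [0.5514, 0.3049, 0.1911]
tcp_rot: [0.0, 0.774, 0.634, 0.0]
ft_force: [0.9, 0.1, -0.6]
grip_width: 0.996
grasp_force: 0.0
```

```bash
python3 - <<'E'
from h import *
p,R=tcp();im=ctrl.read_camera('wrist');i=ctrl.camera_info('wrist')
cv2.imwrite('pics/w3.png',im[:,:,::-1])
print(p,proj(i,[[.5515,.3056,.11],[*p[:2],.11]]))
E
```

```text
[0.55137101 0.30487667 0.19109377] [[324.81462526 244.0542572 ]
 [324.83545019 245.13241886]]
```

View pics/w3.png

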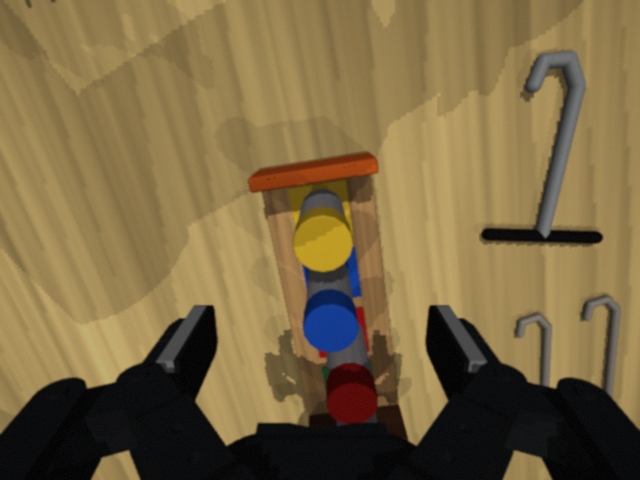

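```bash
python3 - <<'E'
from h import *
i=ctrl.camera_info('wrist');im=cv2.imread('pics/w3.png')[:,:,::-1].copy()
a=np.linspace(0,2*np.pi,60)
for c,X in dict(yellow=(.5515,.3056),blue=(.5455,.243),red=(.548,.1755)).items():
    m=mask(im,c,smin=110,vmin=40); m=cv2.morphologyEx(m,cv2.MORPH_OPEN,np.ones((15,15)));print(c,cv2.boundingRect(m))
    q=np.vstack([proj(i,np.c_[X[0]+.02*np.cos(a),X[1]+.02*np.sin(a),0*a+z]) for z in(.11,.085)])
    print(' pred',q.min(0).round(1),q.max(0).round(1), (q.max(0)-q.min(0)).round(1))
E
```

```text
yellow (294, 208, 58, 63)
 pred [293.6 204.4] [356.  272.6] [62.4 68.3]
blue (305, 290, 52, 61)
 pred [305.  286.6] [362.6 353.3] [57.6 66.7]
red (328, 364, 49, 59)
 pred [326.8 361.1] [380.6 426.3] [53.8 65.2]
```

The yellow cap spans (294–352, 208–271), within about 1.5 mm of the prediction, so I'm descending and gripping.

drive_tool(
  commands=[
    [0,0,0,0,0,0.03,100],
    [0,0,0,0,0,0.06,100],
    [0,0,0,0,0,0.09,100],
    [0,0,0,0,0,0.11,100],
    [0,0,0,0,0,0.122,100],
    [0,0,0,0,0,0.122,100],
    [0,0,0,0,0,0.122,30],
    [0,0,0,0,0,0.122,30],
    [0,0,0,0,0,0.122,30],
    [0,0,0,0,0,0.122,30],
    [0,0,0,0,0,0.122,30],
    [0,0,0,0,0,0.122,30],
    [0,0,0,0,0,0.122,30],
    [0,0,0,0,0,0.122,30],
  ],
  force=40,
)

```text
t: 5.55
position: [0.5522, 0.3043, 0.0705]
tcp_rot: [0.0, 0.774, 0.633, 0.001]
ft_force: [-0.1, 0.3, 6.7]
grip_width: 0.465
grasp_force: 39.9
```

drive_tool(
  commands=[
    [0,0,0,0,0,-0.03,30],
    [0,0,0,0,0,-0.07,30],
    [0,0,0,0,0,-0.11,30],
    [0,0,0,-0.03,0.002,-0.13,30],
    [0,0,0,-0.07,0.005,-0.13,30],
    [0,0,0,-0.115,0.008,-0.13,30],
    [0,0,0,-0.16,0.011,-0.13,30],
    [0,0,0,-0.205,0.014,-0.13,30],
    [0,0,0,-0.25,0.017,-0.13,30],
    [0,0,0,-0.295,0.02,-0.13,30],
    [0,0,0,-0.34,0.023,-0.13,30],
    [0,0,0,-0.385,0.026,-0.13,30],
    [0,0,0,-0.43,0.029,-0.13,30],
    [0,0,0,-0.475,0.032,-0.13,30],
    [0,0,0,-0.52,0.035,-0.13,30],
    [0,0,0,-0.56,0.038,-0.13,30],
    [0,0,0,-0.59,0.04,-0.13,30],
    [0,0,0,-0.61,0.042,-0.13,30],
    [0,0,0,-0.61,0.042,-0.13,30],
    [0,0,0,-0.61,0.042,-0.13,30],
  ],
)

```text
t: 7.55
position: [0.4715, -0.3021, 0.1994]
tcp_rot: [-0.0, 0.774, 0.633, 0.0]
ft_force: [-1.6, -0.3, -1.9]
grip_width: 0.456
grasp_force: 40.7
```

```bash
python3 - <<'E'
from h import *
p,R=tcp();im=ctrl.read_camera('wrist');s=ctrl.read_state()
cv2.imwrite('pics/w4.png',im[:,:,::-1]);ims=ctrl.read_camera('scene');cv2.imwrite('pics/s4.png',cv2.resize(ims[60:320,100:450],None,fx=2,fy=2)[:,:,::-1])
print(p,s['grip_width'],s['grasp_force'],R.as_matrix().round(3).tolist())
E
```

```text
[ 0.47153001 -0.30212379  0.19941554] 0.45886120490196824 40.695253007579595 [[0.199, 0.98, -0.0], [0.98, -0.199, 0.0], [0.0, -0.0, -1.0]]
```

View pics/w4.png

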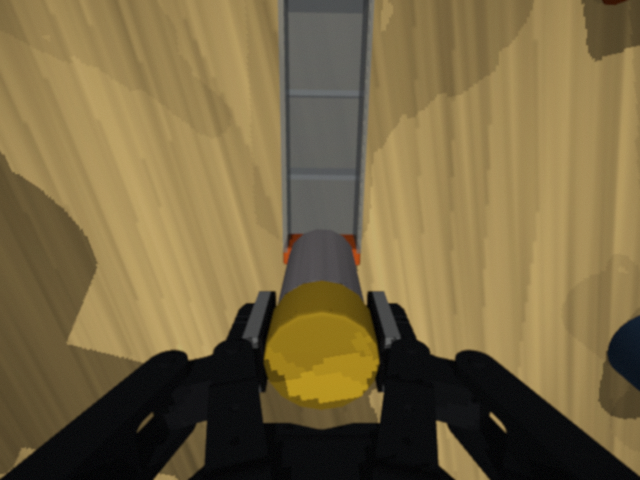

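View pics/s4.png

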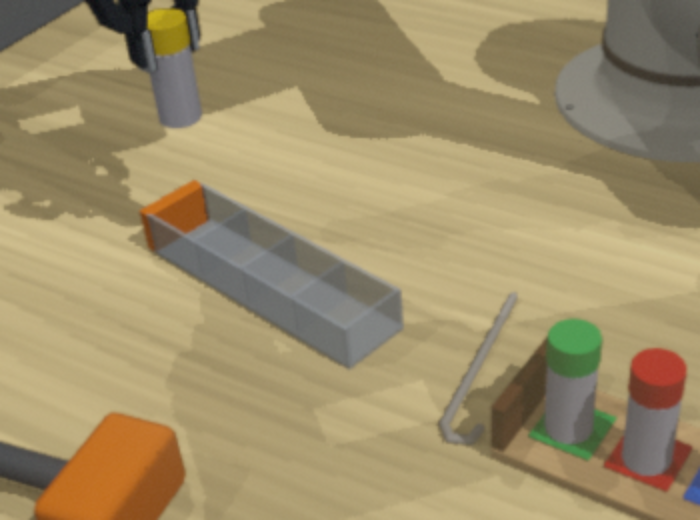

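The capsule is held upright and centred over the pocket. The caddy's dividers are at rows 176 and 93 and its side walls at columns 288–359.

```bash
python3 - <<'E'
from h import *
i=ctrl.camera_info('wrist')
print(plane(i,[(323,176),(325,93),(323,10)],.045).round(4), 'expected div', [(.4793,-.2695),(.4928,-.207),(.5064,-.1444)])
print('cap bottom disc', proj(i,[[.4726,-.3008,.145]]), 'tcp would be',proj(i,[[.4715,-.3021,.145]]))
E
```

```text
[[ 0.4784 -0.2691  0.045 ]
 [ 0.4922 -0.2078  0.045 ]
 [ 0.5014 -0.154   0.045 ]] expected div [(0.4793, -0.2695), (0.4928, -0.207), (0.5064, -0.1444)]
cap bottom disc [[324.4307017  258.94120145]] tcp would be [[323.01455795 261.31422957]]
```

drive_tool(
  commands=[
    [0,0,0,0.001,0.001,0.025,30],
    [0,0,0,0.001,0.001,0.05,30],
    [0,0,0,0.001,0.001,0.075,30],
    [0,0,0,0.001,0.001,0.1,30],
    [0,0,0,0.001,0.001,0.12,30],
    [0,0,0,0.001,0.001,0.132,30],
    [0,0,0,0.001,0.001,0.138,30],
    [0,0,0,0.001,0.001,0.139,30],
    [0,0,0,0.001,0.001,0.139,30],
  ],
)

```text
t: 8.55
position: [0.4732, -0.3014, 0.0611]
tcp_rot: [0.001, 0.774, 0.633, 0.0]
ft_force: [0.2, 0.5, -0.8]
grip_width: 0.458
grasp_force: 40.7
```

drive_tool(
  commands=[
    [0,0,0,0,0,0.001,30],
    [0,0,0,0,0,0.001,55],
    [0,0,0,0,0,0.001,60],
    [0,0,0,0,0,0.001,70],
    [0,0,0,0,0,0.001,100],
    [0,0,0,0,0,0.001,100],
    [0,0,0,0,0,0.001,100],
    [0,0,0,0,0,0.001,100],
    [0,0,0,0,0,-0.03,100],
    [0,0,0,0,0,-0.07,100],
    [0,0,0,0,0,-0.11,100],
    [0,0,0,0,0,-0.13,100],
    [0,0,0,0,0,-0.13,100],
  ],
)

```text
t: 9.85
position: [0.4737, -0.302, 0.1937]
tcp_rot: [0.003, 0.774, 0.633, 0.0]
ft_force: [0.1, 1.1, -0.0]
grip_width: 1.002
grasp_force: 0.0
```

```bash
cat > chk.py <<'E'
from h import *
import sys
p,R=tcp();i=ctrl.camera_info('wrist');im=ctrl.read_camera('wrist');cv2.imwrite(f'pics/{sys.argv[1]}.png',im[:,:,::-1])
a=np.linspace(0,2*np.pi,60);T=dict(yellow=(.4726,-.3008),blue=(.4861,-.2383),red=(.4996,-.1757),green=(.5131,-.1131))
print(p.round(4))
for c in sys.argv[2:]:
    X=T[c];m=cv2.morphologyEx(mask(im,c,smin=110,vmin=40),cv2.MORPH_OPEN,np.ones((15,15)));b=cv2.boundingRect(m)
    q=np.vstack([proj(i,np.c_[X[0]+.02*np.cos(a),X[1]+.02*np.sin(a),0*a+z]) for z in(.099,.074)])
    print(c,b,'centre',b[0]+b[2]/2,b[1]+b[3]/2,'pred',((q.min(0)+q.max(0))/2).round(1),(q.max(0)-q.min(0)).round(1))
E
python3 chk.py w5 yellow
```

```text
[ 0.4737 -0.302   0.1937]
yellow (293, 203, 54, 58) centre 320.0 232.0 pred [320.5 231.4] [58.3 63.6]
```

View pics/w5.png

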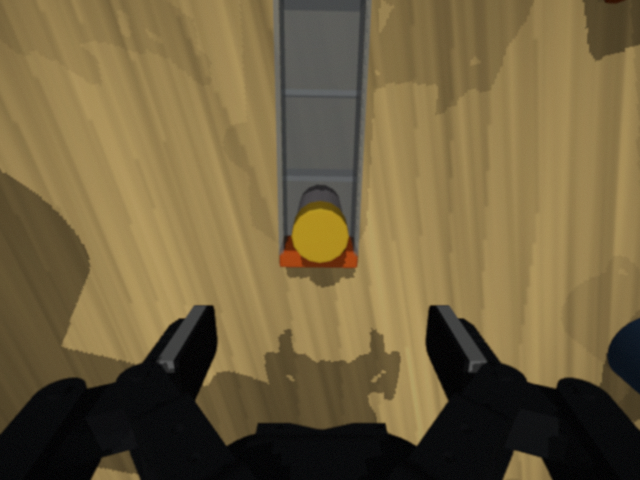

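The yellow capsule stands centred in the orange-end pocket, cap centre (320,232) against a predicted (320.5,231.4). Next is blue.

drive_tool(
  commands=[
    [0,0,0,0.548,-0.039,0,100],
    [0,0,0,0.548,-0.039,0,100],
    [0,0,0,0.548,-0.039,0,100],
    [0,0,0,0.548,-0.039,0,100],
    [0,0,0,0.548,-0.039,0,100],
    [0,0,0,0.548,-0.039,0,100],
    [0,0,0,0.548,-0.039,0,100],
    [0,0,0,0.548,-0.039,0,100],
    [0,0,0,0.548,-0.039,0,100],
    [0,0,0,0.548,-0.039,0,100],
    [0,0,0,0.548,-0.039,0,100],
    [0,0,0,0.548,-0.039,0,100],
    [0,0,0,0.548,-0.039,0,100],
    [0,0,0,0.548,-0.039,0.03,100],
    [0,0,0,0.548,-0.039,0.06,100],
  ],
)

```text
t: 11.4
position: [0.5436, 0.2422, 0.1295]
tcp_rot: [0.0, 0.775, 0.633, 0.0]
ft_force: [0.0, -0.5, 0.1]
grip_width: 0.999
grasp_force: 0.0
```

drive_tool(
  commands=[
    [0,0,0,0,0.001,0.025,100],
    [0,0,0,0,0.001,0.045,100],
    [0,0,0,0,0.001,0.06,100],
    [0,0,0,0,0.001,0.061,100],
    [0,0,0,0,0.001,0.061,100],
    [0,0,0,0,0.001,0.061,30],
    [0,0,0,0,0.001,0.061,30],
    [0,0,0,0,0.001,0.061,30],
    [0,0,0,0,0.001,0.061,30],
    [0,0,0,0,0.001,0.061,30],
    [0,0,0,0,0.001,0.061,30],
    [0,0,0,0,0.001,0.061,30],
    [0,0,0,0,0.001,0.061,30],
  ],
  force=40,
)

```text
t: 12.7
position: [0.5448, 0.2435, 0.07]
tcp_rot: [0.0, 0.774, 0.633, 0.0]
ft_force: [-0.7, -0.4, 5.8]
grip_width: 0.458
grasp_force: 39.9
```

drive_tool(
  commands=[
    [0,0,0,0,0,-0.03,30],
    [0,0,0,0,0,-0.07,30],
    [0,0,0,0,0,-0.11,30],
    [0,0,0,-0.02,0.002,-0.13,30],
    [0,0,0,-0.06,0.005,-0.13,30],
    [0,0,0,-0.105,0.008,-0.13,30],
    [0,0,0,-0.15,0.012,-0.13,30],
    [0,0,0,-0.195,0.015,-0.13,30],
    [0,0,0,-0.24,0.019,-0.13,30],
    [0,0,0,-0.285,0.023,-0.13,30],
    [0,0,0,-0.33,0.027,-0.13,30],
    [0,0,0,-0.375,0.03,-0.13,30],
    [0,0,0,-0.42,0.033,-0.13,30],
    [0,0,0,-0.455,0.036,-0.13,30],
    [0,0,0,-0.475,0.038,-0.13,30],
    [0,0,0,-0.484,0.0386,-0.13,30],
    [0,0,0,-0.484,0.0386,-0.13,30],
    [0,0,0,-0.484,0.0386,-0.13,30],
  ],
)

```text
t: 14.5
position: [0.4863, -0.2379, 0.1993]
tcp_rot: [-0.0, 0.774, 0.633, 0.0]
ft_force: [-0.9, -0.3, -1.3]
grip_width: 0.458
grasp_force: 40.7
```

drive_tool(
  commands=[
    [0,0,0,0,0,0.025,30],
    [0,0,0,0,0,0.05,30],
    [0,0,0,0,0,0.075,30],
    [0,0,0,0,0,0.1,30],
    [0,0,0,0,0,0.12,30],
    [0,0,0,0,0,0.132,30],
    [0,0,0,0,0,0.138,30],
    [0,0,0,0,0,0.139,30],
    [0,0,0,0,0,0.14,30],
    [0,0,0,0,0,0.14,30],
  ],
)

```text
t: 15.5
position: [0.4865, -0.2389, 0.0601]
tcp_rot: [0.001, 0.774, 0.633, 0.0]
ft_force: [-0.3, 0.1, -0.9]
grip_width: 0.455
grasp_force: 40.7
```

drive_tool(
  commands=[
    [0,0,0,0,0,0,30],
    [0,0,0,0,0,0,55],
    [0,0,0,0,0,0,60],
    [0,0,0,0,0,0,70],
    [0,0,0,0,0,0,100],
    [0,0,0,0,0,0,100],
    [0,0,0,0,0,0,100],
    [0,0,0,0,0,0,100],
    [0,0,0,0,0,-0.03,100],
    [0,0,0,0,0,-0.07,100],
    [0,0,0,0,0,-0.11,100],
    [0,0,0,0,0,-0.135,100],
    [0,0,0,0,0,-0.135,100],
  ],
)

```text
t: 16.8
position: [0.4872, -0.2394, 0.1982]
tcp_rot: [0.003, 0.774, 0.633, 0.001]
ft_force: [0.3, 0.4, -0.6]
grip_width: 1.005
grasp_force: 0.0
```

```bash
python3 chk.py w6 yellow blue
```

```text
[ 0.4872 -0.2394  0.1982]
yellow (295, 280, 48, 56) centre 319.0 308.0 pred [319.3 307.2] [53.1 61.2]
blue (294, 204, 54, 59) centre 321.0 233.5 pred [320.4 229.6] [57.3 62.5]
```

drive_tool(
  commands=[
    [0,0,0,0.419,-0.024,0,100],
    [0,0,0,0.419,-0.024,0,100],
    [0,0,0,0.419,-0.024,0,100],
    [0,0,0,0.419,-0.024,0,100],
    [0,0,0,0.419,-0.024,0,100],
    [0,0,0,0.419,-0.024,0,100],
    [0,0,0,0.419,-0.024,0,100],
    [0,0,0,0.419,-0.024,0,100],
    [0,0,0,0.419,-0.024,0,100],
    [0,0,0,0.419,-0.024,0,100],
    [0,0,0,0.419,-0.024,0,100],
    [0,0,0,0.419,-0.024,0.03,100],
    [0,0,0,0.419,-0.024,0.06,100],
  ],
)

```text
t: 18.15
position: [0.5461, 0.1755, 0.1336]
tcp_rot: [0.0, 0.775, 0.632, 0.0]
ft_force: [0.6, -0.3, -0.2]
grip_width: 0.998
grasp_force: 0.0
```

drive_tool(
  commands=[
    [0,0,0,0,0.001,0.025,100],
    [0,0,0,0,0.001,0.045,100],
    [0,0,0,0,0.001,0.06,100],
    [0,0,0,0,0.001,0.065,100],
    [0,0,0,0,0.001,0.065,100],
    [0,0,0,0,0.001,0.065,30],
    [0,0,0,0,0.001,0.065,30],
    [0,0,0,0,0.001,0.065,30],
    [0,0,0,0,0.001,0.065,30],
    [0,0,0,0,0.001,0.065,30],
    [0,0,0,0,0.001,0.065,30],
    [0,0,0,0,0.001,0.065,30],
    [0,0,0,0,0.001,0.065,30],
  ],
  force=40,
)

```text
t: 19.45
position: [0.5473, 0.1766, 0.0701]
tcp_rot: [0.0, 0.774, 0.633, 0.001]
ft_force: [1.3, -0.9, 6.9]
grip_width: 0.458
grasp_force: 39.8
```

drive_tool(
  commands=[
    [0,0,0,0,0,-0.03,30],
    [0,0,0,0,0,-0.07,30],
    [0,0,0,0,0,-0.11,30],
    [0,0,0,-0.02,0.001,-0.13,30],
    [0,0,0,-0.06,0.004,-0.13,30],
    [0,0,0,-0.105,0.007,-0.13,30],
    [0,0,0,-0.15,0.01,-0.13,30],
    [0,0,0,-0.195,0.013,-0.13,30],
    [0,0,0,-0.24,0.016,-0.13,30],
    [0,0,0,-0.285,0.019,-0.13,30],
    [0,0,0,-0.32,0.021,-0.13,30],
    [0,0,0,-0.343,0.023,-0.13,30],
    [0,0,0,-0.353,0.023,-0.13,30],
    [0,0,0,-0.353,0.023,-0.13,30],
    [0,0,0,-0.353,0.023,-0.13,30],
  ],
)

```text
t: 20.95
position: [0.4993, -0.1732, 0.1993]
tcp_rot: [-0.0, 0.774, 0.633, 0.0]
ft_force: [-0.4, 0.1, -0.7]
grip_width: 0.46
grasp_force: 40.6
```

drive_tool(
  commands=[
    [0,0,0,-0.001,0,0.025,30],
    [0,0,0,-0.001,0,0.05,30],
    [0,0,0,-0.001,0,0.075,30],
    [0,0,0,-0.001,0,0.1,30],
    [0,0,0,-0.001,0,0.12,30],
    [0,0,0,-0.001,0,0.132,30],
    [0,0,0,-0.001,0,0.138,30],
    [0,0,0,-0.001,0,0.139,30],
    [0,0,0,-0.001,0,0.14,30],
    [0,0,0,-0.001,0,0.14,30],
  ],
)

```text
t: 21.95
position: [0.4994, -0.1751, 0.06]
tcp_rot: [0.001, 0.774, 0.633, 0.0]
ft_force: [0.1, 0.2, -0.9]
grip_width: 0.457
grasp_force: 40.6
```

drive_tool(
  commands=[
    [0,0,0,0,0,0,30],
    [0,0,0,0,0,0,55],
    [0,0,0,0,0,0,60],
    [0,0,0,0,0,0,70],
    [0,0,0,0,0,0,100],
    [0,0,0,0,0,0,100],
    [0,0,0,0,0,0,100],
    [0,0,0,0,0,0,100],
    [0,0,0,0,0,-0.03,100],
    [0,0,0,0,0,-0.07,100],
    [0,0,0,0,0,-0.11,100],
    [0,0,0,0,0,-0.135,100],
    [0,0,0,0,0,-0.135,100],
  ],
)

```text
t: 23.25
position: [0.5002, -0.1756, 0.1981]
tcp_rot: [0.003, 0.774, 0.633, 0.001]
ft_force: [0.4, 0.4, -0.3]
grip_width: 1.0
grasp_force: 0.0
```

```bash
python3 chk.py w7 yellow blue red
```

```text
[ 0.5002 -0.1756  0.1981]
yellow (297, 350, 45, 54) centre 319.5 377.0 pred [319.2 376.2] [49.5 59.9]
blue (296, 284, 50, 56) centre 321.0 312.0 pred [320.3 308.7] [53.  61.2]
red (296, 205, 55, 59) centre 323.5 234.5 pred [321.4 231.2] [57.2 62.5]
```

drive_tool(
  commands=[
    [0,0,0,0.289,-0.013,0,100],
    [0,0,0,0.289,-0.013,0,100],
    [0,0,0,0.289,-0.013,0,100],
    [0,0,0,0.289,-0.013,0,100],
    [0,0,0,0.289,-0.013,0,100],
    [0,0,0,0.289,-0.013,0,100],
    [0,0,0,0.289,-0.013,0,100],
    [0,0,0,0.289,-0.013,0,100],
    [0,0,0,0.289,-0.013,0,100],
    [0,0,0,0.289,-0.013,0.03,100],
    [0,0,0,0.289,-0.013,0.06,100],
  ],
)

```text
t: 24.4
position: [0.544, 0.1095, 0.1339]
tcp_rot: [0.001, 0.775, 0.632, 0.001]
ft_force: [-0.4, -0.2, 0.2]
grip_width: 1.002
grasp_force: 0.0
```

drive_tool(
  commands=[
    [0,0,0,0,0.001,0.025,100],
    [0,0,0,0,0.001,0.045,100],
    [0,0,0,0,0.001,0.06,100],
    [0,0,0,0,0.001,0.065,100],
    [0,0,0,0,0.001,0.065,100],
    [0,0,0,0,0.001,0.065,30],
    [0,0,0,0,0.001,0.065,30],
    [0,0,0,0,0.001,0.065,30],
    [0,0,0,0,0.001,0.065,30],
    [0,0,0,0,0.001,0.065,30],
    [0,0,0,0,0.001,0.065,30],
    [0,0,0,0,0.001,0.065,30],
    [0,0,0,0,0.001,0.065,30],
  ],
  force=40,
)

```text
t: 25.7
position: [0.5451, 0.1107, 0.07]
tcp_rot: [0.0, 0.774, 0.633, 0.0]
ft_force: [-0.2, 0.0, 7.1]
grip_width: 0.455
grasp_force: 40.0
```

drive_tool(
  commands=[
    [0,0,0,0,0,-0.03,30],
    [0,0,0,0,0,-0.07,30],
    [0,0,0,0,0,-0.11,30],
    [0,0,0,-0.02,0.001,-0.13,30],
    [0,0,0,-0.06,0.003,-0.13,30],
    [0,0,0,-0.105,0.006,-0.13,30],
    [0,0,0,-0.15,0.009,-0.13,30],
    [0,0,0,-0.19,0.011,-0.13,30],
    [0,0,0,-0.215,0.013,-0.13,30],
    [0,0,0,-0.226,0.013,-0.13,30],
    [0,0,0,-0.226,0.013,-0.13,30],
    [0,0,0,-0.226,0.013,-0.13,30],
  ],
)

```text
t: 26.9
position: [0.5127, -0.1127, 0.1993]
tcp_rot: [-0.0, 0.774, 0.633, 0.0]
ft_force: [0.1, 0.4, -1.4]
grip_width: 0.46
grasp_force: 40.7
```

drive_tool(
  commands=[
    [0,0,0,0,0,0.025,30],
    [0,0,0,0,0,0.05,30],
    [0,0,0,0,0,0.075,30],
    [0,0,0,0,0,0.1,30],
    [0,0,0,0,0,0.12,30],
    [0,0,0,0,0,0.132,30],
    [0,0,0,0,0,0.138,30],
    [0,0,0,0,0,0.139,30],
    [0,0,0,0,0,0.14,30],
    [0,0,0,0,0,0.14,30],
  ],
)

```text
t: 27.9
position: [0.513, -0.1135, 0.06]
tcp_rot: [0.001, 0.774, 0.633, 0.0]
ft_force: [-0.2, 0.3, -1.7]
grip_width: 0.453
grasp_force: 40.7
```

drive_tool(
  commands=[
    [0,0,0,0,0,0,30],
    [0,0,0,0,0,0,55],
    [0,0,0,0,0,0,60],
    [0,0,0,0,0,0,70],
    [0,0,0,0,0,0,100],
    [0,0,0,0,0,0,100],
    [0,0,0,0,0,0,100],
    [0,0,0,0,0,0,100],
    [0,0,0,0,0,-0.03,100],
    [0,0,0,0,0,-0.07,100],
    [0,0,0,0,0,-0.11,100],
    [0,0,0,0,0,-0.15,100],
    [0,0,0,0,0,-0.19,100],
    [0,0,0,0,0,-0.19,100],
  ],
)

```text
t: 29.3
position: [0.514, -0.1139, 0.2547]
tcp_rot: [0.003, 0.774, 0.633, 0.002]
ft_force: [-0.1, 0.0, -0.2]
grip_width: 0.997
grasp_force: 0.0
```

```bash
python3 chk.py w8 yellow blue red green; python3 -c "
from h import *
a=ctrl.read_camera('side')[230:430,230:420];b=ctrl.read_camera('wrist')[100:400,200:440]
cv2.imwrite('pics/f8.png',np.hstack([cv2.resize(a,(428,450)),cv2.resize(b,(360,450))])[:,:,::-1])"
```

```text
[ 0.514  -0.1139  0.2547]
yellow (300, 376, 35, 36) centre 317.5 394.0 pred [317.8 389.2] [39.6 48.8]
blue (300, 316, 38, 46) centre 319.0 339.0 pred [318.5 336.2] [41.8 49.6]
red (300, 257, 41, 46) centre 320.5 280.0 pred [319.3 277. ] [44.4 50.5]
green (299, 191, 43, 47) centre 320.5 214.5 pred [320.2 210.4] [47.3 51.4]
```

View pics/f8.png

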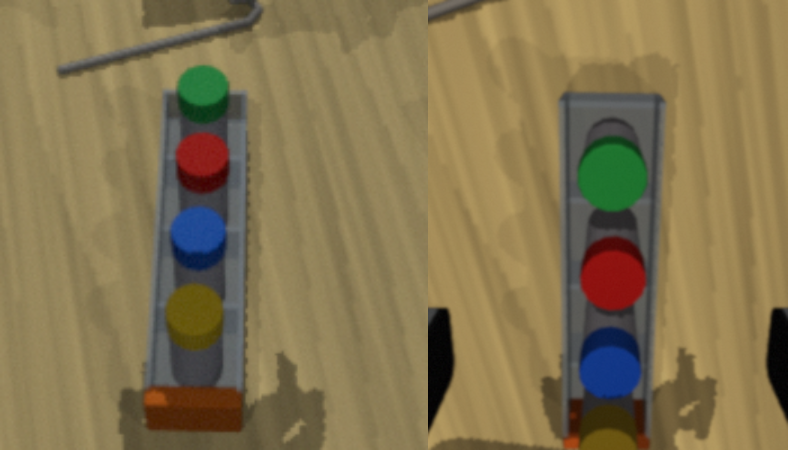

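All four capsules stand upright in the caddy in the order yellow, blue, red, green from the orange end, each within a few mm of its pocket centre. The gripper is clear of them.

```bash
python3 -c "
from bench import ctrl
print(ctrl.close_job())"
```

```text
the job is handed in; nothing more can be done
None
```

The job is handed in: all four capsules stand upright in the caddy in the order yellow, blue, red, green from the orange end, each measured within about 4 mm of its pocket centre; the bench returned no verdict.

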